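Check a bearing's bore on the plug gauge and lift it off with the cam lever

ROBOT

A 6-joint arm with a two-finger parallel gripper is mounted at the origin on a cart in front of the work surface, level with it; the furniture and walls round the work are solid. World frame = base frame: x ahead of the robot, y to its left, z up, the work surface at z = 0. Lengths are in m, angles in rad, forces in N, time in s.
With the tool pointing down it reaches from about 0.35 to 0.775 m from the base axis. Payload 7.3 kg.
Tool frame: the origin (TCP) lies midway between the tips of the shut fingers; the grasp point (between the pads) lies 19 mm behind it; z points along the fingers, y is the direction in which the jaws open and shut (so a half turn about z gives the same grasp; the last joint's range is limited). The gripper opens to 92 mm and grips with 3 to 60 N. Pads are 19 mm wide; open, the fingers measure 130 mm over their backs; the gripper's body (75 mm by 190 mm) begins 47 mm behind the grasp point.
Start: joints at [1.127, 0.342, 1.524, -0, 1.275, -0.146], TCP at [0.154, 0.502, 0.227] pointing down, gripper open.
Joint ranges: [-2.53, 2.53], [-0.77, 2.02], [0.04, 2.7], [-1, 4.14], [0.28, 2.66], [-3.11, 3.11]. Speed limits (rad/s): [2.57, 2.57, 3.14, 3.14, 3.14, 3.14].

INTERFACE

Orientations are given as [roll, pitch, yaw] about the fixed x, y, z axes, in that order (R = Rz(yaw) Ry(pitch) Rx(roll)).
In Python, from cell import robot gives the robot as it stands.
- The arm moves only by the tool step_arm, never from a script. Its argument "moves" is a list that holds one entry, the list of rows, each a list of 4 numbers: the shift along the tool's x, y, z in m, then the turn about the tool's z in rad. In form: [[[dx, dy, dz, roll], ...]]. A call has 1 to 8 rows; each row shifts and turns the commanded pose from where the row before left it, along the tool's axes as they then stand; what a row does not reach is not made up. A row lasts 1/12 s, in which the tool goes at most 41.7 mm and 7.16 degrees, less where a joint would pass 70% of its speed; a pose out of reach is approached as far as the arm can. A call with a gripper value outside its range is refused whole. "hand" is the opening, from 0 (shut) to 1 (fully open), set as the call begins (left out, the last holds). The fingers move at their own pace and stop on an object; "force" is the grip in N (left out, the last holds). Time passes only in rows, so rows that do not move let the fingers close. It gives the time, the measured TCP pose, the force and the opening at its end, in the units of the state.
- robot.observe(): the state, without advancing time (a new reading comes with each control period).
- robot.read_camera(name): name is "scene" or "top"; returns a dict with "frame" (480x640x3 uint8, red, green, blue), "fovy" (degrees; the focal length in pixels is half the picture's height over the tangent of half this angle, whatever the lens; pixels are square), "cx", "cy" (the principal point, pixels), "k1" (the pictures are not rectified: a ray, as slopes to the right and down, at radius r is drawn at 1 + k1 r^2 times it, then the intrinsics apply), "R" (3x3) and "t" (3): a world point X has camera coordinates R X + t. Camera axes: x right, y down, z forward; pixel columns grow to the right and rows downward; lengths in m; the calibration is good to about 2 mm. A picture is of the moment at which its call begins. There is no depth.
- robot.hand_in(): hands the job in, once; it reports no verdict.
The state is a dict: "time": time; "qpos": joint angles; "qvel": joint speeds; "joint_efforts": joint torques, N m; "tool_pos": TCP position; "tool_rot": TCP orientation; "contact_force": force on the tool from outside, world axes, zero at the start; "torque": the same for the moment, N m; "opening": finger opening in m.
Only numpy, scipy, OpenCV 4.12 (cv2) and the standard library are available. Lean on these libraries where they do the work, as an engineer would, in place of code of your own. Each camera call takes 0.05 s, during which the arm holds its last target.

TASK

Check the bore of the loose ball bearing on the plug gauge: pick it up from the table and, keeping it in the gripper, press it down over the gauge's upright plug until the sprung brass collar under it is fully down, then let go of it. Now swing the cam lever up by its red grip to the cam's highest lift (past it the lift falls again), so that the collar lifts the bearing up to the tip of the plug, and finish while still holding the grip there so that a colleague can take the bearing off. Leave the micrometer and the marker where they lie.

Things in the scene. Friction and masses are not known exactly. Their poses are not given: they have to be found in the camera images.
- bearing: The loose grey steel ball bearing that lies flat on the table on the right, apart from the many alike in the big yellow basket: 29 mm outside diameter, 9.5 mm high, bore 17 mm, about 30 g. Origin: centre of its underside; z is its axis. Grasp it across the outside.
- gauge: Bench plug gauge, fixed: green base plate 170x100x12 mm (x -75 to +95 mm), origin on the table. Its x axis runs from the plug (x -40, y 0 mm) over the cam (shaft along y at x +30, 32.5 mm up) to two rods 92 mm high (x +66, y +-18 mm). An aluminium yoke, top 66 mm up at rest, 22 mm wide, reaches from the rods over the cam to a 33 mm ring round the plug; the cam lifts it. z is up.
- plug_tip (a point): Centre of the top of the fixed upright steel plug, 100 mm above the table; the plug is 15.6 mm thick with a 5 mm tapered lead at its tip, so the bearing has about 0.7 mm play a side on it. Axes as those of the gauge.
- collar_top (a point): Centre of the top face of the brass collar round the plug, on which the bearing comes to sit; 27 mm diameter, so that fingers pass beside it. At rest it stands 78 mm above the table, 22 mm below the plug's tip. It sits on a spring on the yoke and moves up and down along the plug.
- collar (a joint): How far the sprung collar is pressed down on the yoke, in m: 0 free, 0.004 fully down on its stop. The spring takes 4 N to start and 8 N at full depth; it comes up again when let go, bearing and all.
- cam_axis (a point): Point on the cam shaft's axis in the lever's plane: at x = +30, y = -48 mm, 32.5 mm up, in the gauge's frame. The lever turns about this axis, which runs along the gauge's y.
- cam_lever (a joint): Cam lever angle, rad. 0 at rest: level, pointing along the gauge's +x (away from the plug). It grows as the lever swings up and over towards the plug; highest lift at 1.57 (lever upright), beyond it the lift falls; stop at 2.3. A return spring swings it back when let go (about 1.5 N at the grip).
- yoke (a joint): Lift of the yoke and collar by the round eccentric cam, in m: 0 at rest, 0.014 at the highest lift. It goes about with the sine of the lever angle, so 0.3 rad to either side of the peak it is still above 0.013.
- lever_grip: Red roll grip, a plastic cylinder 24 mm thick and 28 mm long, lying along the gauge's y, on the end of the 9 mm thick steel lever, 105 mm from the cam shaft's axis; origin at its centre (32.5 mm above the table at rest, 137 mm when upright). It turns freely on its pin (along the gauge's y), so a pinch from above on its flat ends stays firm as the lever swings.
- micrometer: Bystander: green outside micrometer, 61 x 130 x 16 mm, lying on the table; must not be disturbed.
- marker: Bystander: blue paint marker, 137 mm long, 16 mm thick, lying on the table; must not be disturbed.
Not all that is in view belongs to the job. Leave any blue or purple look-alike of the bearing alone.

How it is judged:
On the way, in this order (a step that is already met when the one before it is completed fails the run):
1. the bearing, held in the gripper, is round the plug and has pressed the collar fully down (at least 3.5 of 4 mm) (value of joint collar above 0.0035 m and horizontal distance between bearing and plug_tip below 0.003 m and z of bearing in the frame of plug_tip below -0.022 m and contact force between the fingers and bearing above 0.5 N), for 0.2 s.
2. the bearing is let go and sits on the collar round the plug (contact force between the fingers and bearing below 0.05 N and horizontal distance between bearing and plug_tip below 0.003 m and distance between bearing and collar_top below 0.004 m and value of joint collar below 0.001 m), for 0.2 s.
3. the cam lever, held by its red grip, is at its highest lift (yoke at least 13 of 14 mm up) (value of joint yoke above 0.013 m and contact force between the fingers and lever_grip above 0.3 N), for 0.2 s.
At the end, for the whole second after the job is handed in: The fingers hold the red grip with the lever still and the cam within 1 mm of its highest lift (yoke 13 mm or more up); the bearing sits level on the raised collar, within 4 mm of the collar's centre, its underside at most 10.5 mm below the plug's tip, and the robot does not touch the bearing (all of step 3 and velocity of joint cam_lever between -0.1 and 0.1 rad/s and contact force between each of the arm, the fingers and bearing below 0.05 N and distance between bearing and collar_top below 0.004 m and angle between bearing's own z axis and vertical below 0.1 rad and z of bearing in the frame of plug_tip above -0.0105 m); the arm keeps its last pose, push and grip.
It fails at once if the micrometer is disturbed (moved over 30 mm) (distance of micrometer from where it was at the start of the episode above 0.03 m).
It fails at once if the marker is disturbed (moved over 30 mm) (distance of marker from where it was at the start of the episode above 0.03 m).
It also fails if it takes over 51 s, if anything falls off the work surface, if the arm or the gripper's body presses on something with over 40 N, if the wrist force passes 120 N, or if a joint passes its speed limit or range.

## Working session

There is one attempt and no reset: what is moved stays moved. The work goes in short steps, Python scripts to look and compute and a tool call to move; the robot and the scene stay as the last step left them, time stands still between calls to the robot, and variables do not carry over. Pictures are saved under pics/ and viewed, and the job is handed in when it is done.

Besides the shell and the picture viewer there is one more tool, called after ">>>" by a JSON object that holds its "method" and its "body". step_arm: Moves the arm, as the interface text tells. Its arguments: {"type":"object","properties":{"moves":{"type":"array","items":{"type":"array","items":{"type":"array","items":{"type":"number"}}}},"hand":{"type":"number"},"force":{"type":"number"}},"required":["moves"]}

```bash
mkdir -p pics; ls; python3 - <<'E'
from cell import robot
import cv2
print(robot.observe())
for n in("scene","top"):
    d=robot.read_camera(n); cv2.imwrite(f"pics/{n}0.png",d["frame"][:,:,::-1])
    print({k:v for k,v in d.items() if k!="frame"})
E
```

```text
pics
{'time': 0.0, 'qpos': array([ 1.12698505e+00,  3.42724994e-01,  1.52503879e+00, -2.27033067e-05,
        1.27540599e+00, -1.45982179e-01]), 'qvel': array([ 2.69326353e-04,  1.16390049e-03,  4.29901853e-04, -1.41871616e-03,
       -8.42566751e-05,  8.61007812e-04]), 'joint_efforts': array([-3.45735258e-03, -4.31248856e+01, -2.44217670e+01,  7.14094844e-02,
        5.61678526e-02, -1.46672051e-04]), 'tool_pos': array([0.15385263, 0.50151014, 0.22603619]), 'tool_rot': array([-3.14002915e+00, -2.07936021e-04,  2.84377002e+00]), 'contact_force': array([-0.34444856,  0.29457655,  0.03574975]), 'torque': array([-0.00752993,  0.00501578, -0.02878622]), 'opening': 0.09205396915219782}
{'fovy': 50.84002021714444, 'cx': 319.75658149015743, 'cy': 239.71912938808993, 'k1': -0.0050862029655719615, 'R': array([[ 0.81689752, -0.57676376, -0.00469148],
       [-0.31955062, -0.44579309, -0.83615544],
       [ 0.48017273,  0.68455247, -0.54847248]]), 't': array([-0.61089998,  0.16517619,  0.87755008])}
{'fovy': 55.39900872499555, 'cx': 322.0652363434549, 'cy': 236.45193278494727, 'k1': -0.0888599509898974, 'R': array([[ 0.00518559, -0.99979708,  0.01946579],
       [-0.98385707, -0.00858314, -0.17875012],
       [ 0.17888092, -0.01822463, -0.98370193]]), 't': array([-0.23268388,  0.61085349,  0.82525128])}
```

View pics/scene0.png

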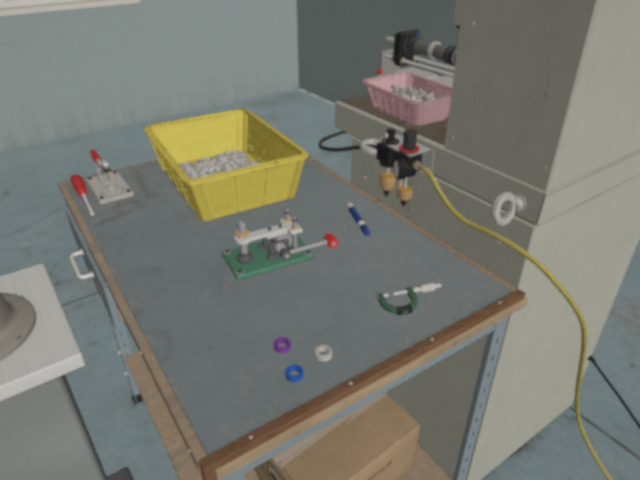

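View pics/top0.png

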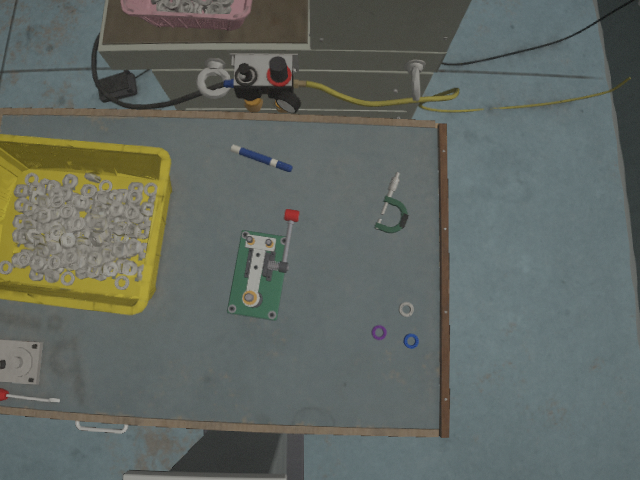

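Candidates in the top picture: grey ring (407,310), purple ring (378,332), blue ring (411,341), and the many rings in the yellow basket (around 80,230). By the description I choose the grey one on the table at (407,310), and check it in close crops.

```bash
cat > h.py <<'E'
import numpy as np, cv2
from cell import robot
def K(d):
    f=240/np.tan(np.radians(d["fovy"]/2)); return f
def proj(d,X):
    X=np.atleast_2d(X); c=X@d["R"].T+d["t"]; s=c[:,:2]/c[:,2:]; r2=(s**2).sum(1,keepdims=True)
    return s*(1+d["k1"]*r2)*K(d)+[d["cx"],d["cy"]]
def ray(d,px):
    p=(np.array(px,float)-[d["cx"],d["cy"]])/K(d); s=p.copy()
    for _ in range(20): s=p/(1+d["k1"]*(s@s))
    v=d["R"].T@np.array([s[0],s[1],1]); return -d["R"].T@d["t"], v/np.linalg.norm(v)
def onz(d,px,z):
    o,v=ray(d,px); return o+v*(z-o[2])/v[2]
def tri(pairs):
    A=0;b=0
    for d,px in pairs:
        o,v=ray(d,px); P=np.eye(3)-np.outer(v,v); A=A+P; b=b+P@o
    return np.linalg.solve(A,b)
def crop(d,x0,y0,w,h,s,name):
    c=d["frame"][y0:y0+h,x0:x0+w,::-1]
    cv2.imwrite(name,cv2.resize(c,None,fx=s,fy=s,interpolation=cv2.INTER_CUBIC))
E
python3 - <<'E'
from h import *
d=robot.read_camera("top"); crop(d,210,195,110,140,4,"pics/t_g.png"); crop(d,360,290,70,65,8,"pics/t_b.png")
s=robot.read_camera("scene"); crop(s,215,200,130,80,6,"pics/s_g.png"); crop(s,260,325,85,65,8,"pics/s_b.png")
E
```

```text
(no output)
```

View pics/t_g.png

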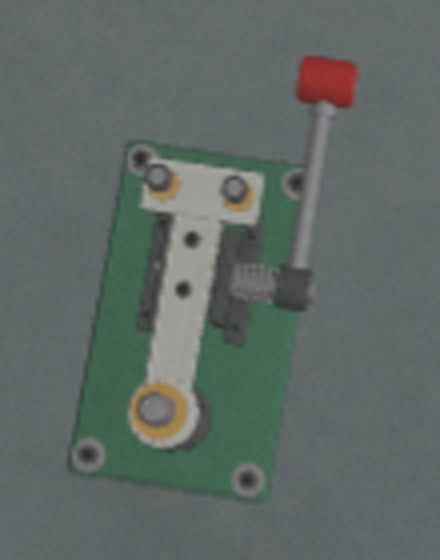

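View pics/t_b.png

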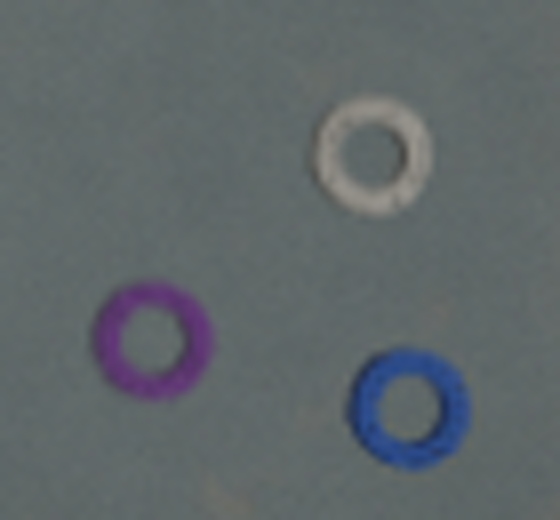

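View pics/s_g.png

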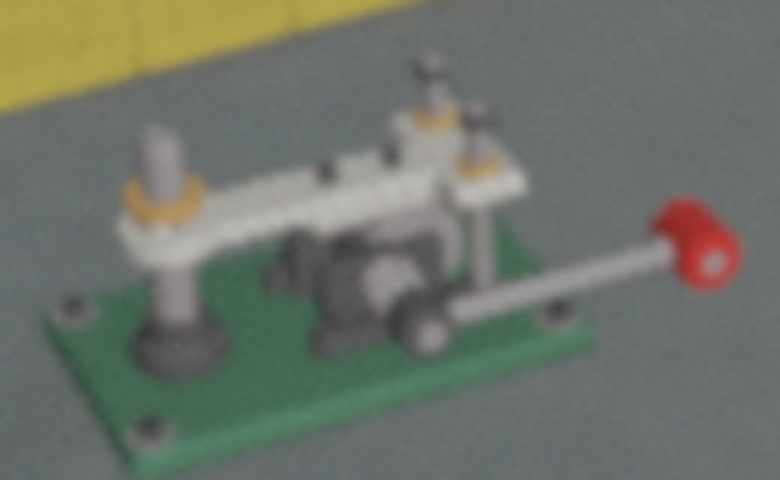

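View pics/s_b.png

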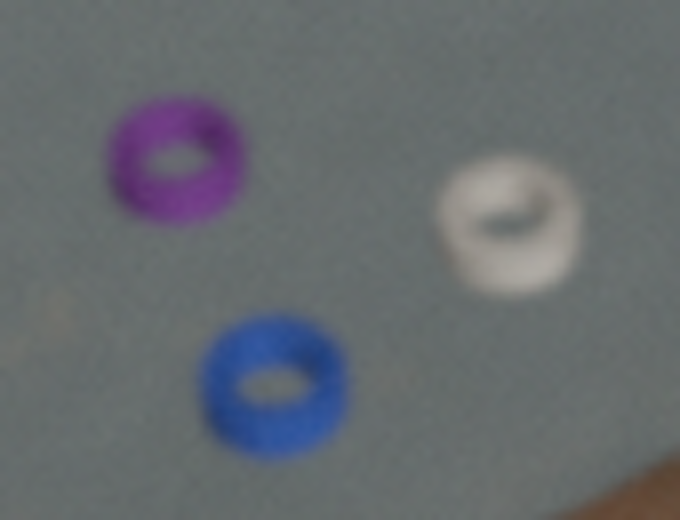

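```bash
python3 - <<'E'
from h import *
from scipy.optimize import least_squares
d=robot.read_camera("top"); s=robot.read_camera("scene")
T=lambda x,y:(210+(x+.5)/4-.5,195+(y+.5)/4-.5)
S=lambda x,y:(215+(x+.5)/6-.5,200+(y+.5)/6-.5)
obs=[(d,T(156,407),(-.04,0,.1)),(d,T(158,177),(.066,.018,.092)),(d,T(236,187),(.066,-.018,.092)),
(d,T(327,82),(.135,-.048,.0325)),(d,T(70,470),(-.075,.05,.012)),(d,T(130,142),(.095,.05,.012)),(d,T(268,498),(-.075,-.05,.012)),
(s,S(161,134),(-.04,0,.1)),(s,S(433,66),(.066,.018,.092)),(s,S(478,112),(.066,-.018,.092)),
(s,S(698,245),(.135,-.048,.0325)),(s,S(135,462),(-.075,-.05,.012)),(s,S(48,320),(-.075,.05,.012)),(s,S(592,330),(.095,-.05,.012))]
def W(p,X):
    c,q=np.cos(p[2]),np.sin(p[2]); return np.array([p[0]+c*X[0]-q*X[1],p[1]+q*X[0]+c*X[1],X[2]])
f=lambda p:np.concatenate([proj(c,W(p,X))[0]-px for c,px,X in obs])
r=least_squares(f,[.45,.05,0],loss="soft_l1")
print(r.x, np.degrees(r.x[2])); print(f(r.x).reshape(-1,2).round(2))
print("plug",W(r.x,(-.04,0,.1)),"grip",W(r.x,(.135,-.048,.0325)),"axis",W(r.x,(.03,-.048,.0325)))
print("tri plug",tri([obs[0][:2],obs[7][:2]]),"tri grip",tri([obs[3][:2],obs[10][:2]]))
B=(360+374.5/8-.5,290+155.5/8-.5);print("bearing top",onz(d,B,.0095))
Bs=(260+510.5/8-.5,325+208.5/8-.5);print("scene",onz(s,Bs,.0095), "purple",onz(d,(378.5,332),.0095),"blue",onz(d,(411,341),.0095))
print("mic",onz(d,(378,228),0.01),onz(d,(398,175),.01),onz(d,(408,216),.01),"marker",onz(d,(233,148),0),onz(d,(292,170),0))
E
```

```text
[ 0.53253747 -0.10153699 -0.139868  ] -8.013846084734784
[[-0.28  0.75]
 [ 0.03  0.01]
 [-0.29  0.35]
 [ 0.32  0.14]
 [-0.45  0.92]
 [-0.58 -0.59]
 [-0.03  1.57]
 [ 0.42  0.94]
 [ 0.71 -0.72]
 [ 0.47 -0.55]
 [ 0.52  0.3 ]
 [ 0.58  0.62]
 [-0.84 -1.35]
 [ 1.72 -0.34]]
plug [ 0.4929281  -0.09596049  0.1       ] grip [ 0.65952732 -0.16788891  0.0325    ] axis [ 0.55555271 -0.15325061  0.0325    ]
tri plug [ 0.49322376 -0.09630875  0.10233606] tri grip [ 0.65931371 -0.16705632  0.03298827]
bearing top [ 0.4754723  -0.39838421  0.0095    ]
scene [ 0.47521184 -0.39632461  0.0095    ] purple [ 0.43011609 -0.34192058  0.0095    ] blue [ 0.41245305 -0.40640034  0.0095    ]
mic [ 0.63967529 -0.34393823  0.01      ] [ 0.75378628 -0.38833203  0.01      ] [ 0.66558182 -0.40677212  0.01      ] marker [ 0.81356689 -0.0379058   0.        ] [ 0.76524112 -0.16512896  0.        ]
```

```bash
cat >> h.py <<'E'
from scipy.spatial.transform import Rotation as Ro
def go(points,yaw=np.pi-0.14):
    """tool-axis shifts from present pose through world points, after turn to yaw"""
    o=robot.observe(); p=np.array(o["tool_pos"]); r=o["tool_rot"]
    print("t",o["time"],"pos",p.round(4),"rot",r.round(4),"F",o["contact_force"].round(2),"open",round(o["opening"],4))
    print("turn (tool z)",round(-((yaw-r[2]+np.pi)%(2*np.pi)-np.pi),4))
    R=Ro.from_euler("xyz",[np.pi,0,yaw]).as_matrix()
    for q in points:
        q=np.array(q); v=R.T@(q-p); print("to",q,"tool shift",v.round(4),"rows>=",int(np.ceil(np.linalg.norm(v)/.035))); p=q
E
python3 - <<'E'
from h import *
go([(.40,.15,.2),(.4753,-.3975,.15),(.4753,-.3975,.05),(.4753,-.3975,.003)])
E
```

```text
t 0.3 pos [0.154  0.5018 0.2265] rot [-3.1412e+00 -1.0000e-04  2.8438e+00] F [ 0.37 -0.25 -0.93] open 0.0913
turn (tool z) -0.1578
to [0.4  0.15 0.2 ] tool shift [-0.2927 -0.314   0.0265] rows>= 13
to [ 0.4753 -0.3975  0.15  ] tool shift [-0.151  -0.5316  0.05  ] rows>= 16
to [ 0.4753 -0.3975  0.05  ] tool shift [-0.  -0.   0.1] rows>= 3
to [ 0.4753 -0.3975  0.003 ] tool shift [-0.    -0.     0.047] rows>= 2
```

>>> {"method": "step_arm", "body": {"moves": [[[0, 0, 0, -0.079], [0, 0, 0, -0.079], [-0.0225, -0.0242, 0, 0], [-0.0225, -0.0242, 0, 0], [-0.0225, -0.0242, 0, 0], [-0.0225, -0.0242, 0, 0], [-0.0225, -0.0242, 0, 0], [-0.0225, -0.0242, 0, 0]]], "hand": 0.7}}

```text
time: 0.97
tool_pos: [0.268, 0.338, 0.2268]
tool_rot: [3.141, 0.0, 3.002]
contact_force: [0.7, 0.1, 0.8]
opening: 0.0642
```

>>> {"method": "step_arm", "body": {"moves": [[[-0.0225, -0.0242, 0, 0], [-0.0225, -0.0242, 0, 0], [-0.0225, -0.0242, 0, 0], [-0.0225, -0.0242, 0, 0], [-0.0225, -0.0242, 0, 0], [-0.0225, -0.0242, 0, 0], [-0.0225, -0.0242, 0, 0], [-0.0095, -0.033, 0.003, 0]]]}}

```text
time: 1.63
tool_pos: [0.4072, 0.1145, 0.2242]
tool_rot: [3.141, 0.003, 3.002]
contact_force: [0.8, 0.1, -0.3]
opening: 0.0643
```

>>> {"method": "step_arm", "body": {"moves": [[[-0.0095, -0.033, 0.003, 0], [-0.0095, -0.033, 0.003, 0], [-0.0095, -0.033, 0.003, 0], [-0.0095, -0.033, 0.003, 0], [-0.0095, -0.033, 0.003, 0], [-0.0095, -0.033, 0.003, 0], [-0.0095, -0.033, 0.003, 0], [-0.0095, -0.033, 0.003, 0]]]}}

```text
time: 2.3
tool_pos: [0.443, -0.1582, 0.1996]
tool_rot: [3.142, 0.0, 3.001]
contact_force: [1.2, 0.6, 0.6]
opening: 0.0643
```

>>> {"method": "step_arm", "body": {"moves": [[[-0.0095, -0.033, 0.003, 0], [-0.0095, -0.033, 0.003, 0], [-0.0095, -0.033, 0.003, 0], [-0.0095, -0.033, 0.003, 0], [-0.0095, -0.033, 0.003, 0], [-0.0095, -0.033, 0.003, 0], [-0.0095, -0.033, 0.003, 0], [0, 0, 0, 0]]]}}

```text
time: 2.97
tool_pos: [0.4762, -0.4, 0.177]
tool_rot: [-3.14, -0.0, 2.998]
contact_force: [-1.3, 1.9, -1.2]
opening: 0.0644
```

```bash
python3 - <<'E'
from h import *
go([(.4753,-.3975,.06),(.4753,-.3975,.003)])
E
```

```text
t 2.9667 pos [ 0.4762 -0.4     0.177 ] rot [-3.1398e+00 -1.0000e-04  2.9979e+00] F [-1.28  1.94 -1.21] open 0.0644
turn (tool z) -0.0037
to [ 0.4753 -0.3975  0.06  ] tool shift [0.0013 0.0023 0.117 ] rows>= 4
to [ 0.4753 -0.3975  0.003 ] tool shift [-0.    -0.     0.057] rows>= 2
```

>>> {"method": "step_arm", "body": {"moves": [[[0, 0, 0.029, 0], [0, 0, 0.029, 0], [0, 0, 0.029, 0], [0, 0, 0.029, 0], [0, 0, 0, 0], [0, 0, 0, 0]]]}}

```text
time: 3.47
tool_pos: [0.4762, -0.3935, 0.0617]
tool_rot: [3.139, -0.003, 3.002]
contact_force: [0.9, -0.7, 1.1]
opening: 0.0641
```

```bash
python3 - <<'E'
from h import *
go([(.4753,-.3975,.003)])
d=robot.read_camera("top"); crop(d,340,260,120,110,6,"pics/t1.png")
s=robot.read_camera("scene"); crop(s,250,250,150,140,5,"pics/s1.png")
E
```

```text
t 3.4667 pos [ 0.4762 -0.3935  0.0617] rot [ 3.1392e+00 -2.7000e-03  3.0019e+00] F [ 0.86 -0.71  1.13] open 0.0641
turn (tool z) 0.0003
to [ 0.4753 -0.3975  0.003 ] tool shift [ 0.0003 -0.0041  0.0587] rows>= 2
```

View pics/t1.png

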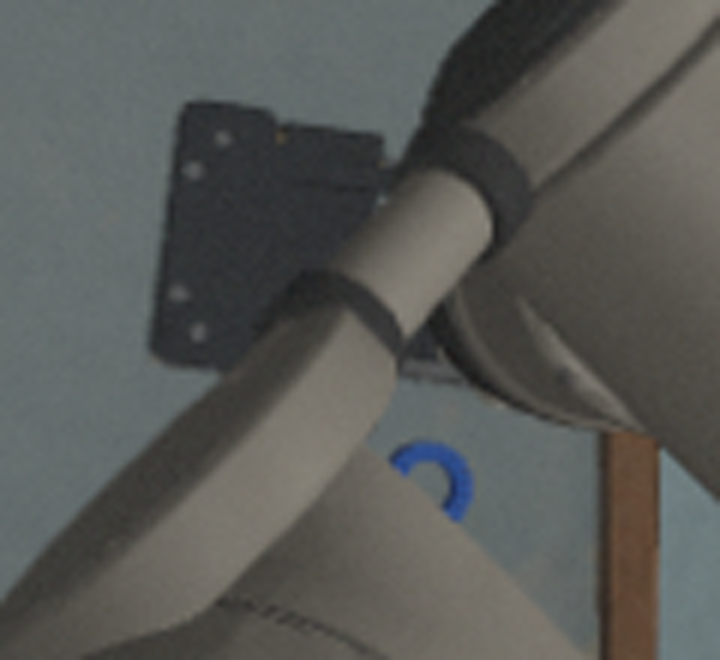

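View pics/s1.png

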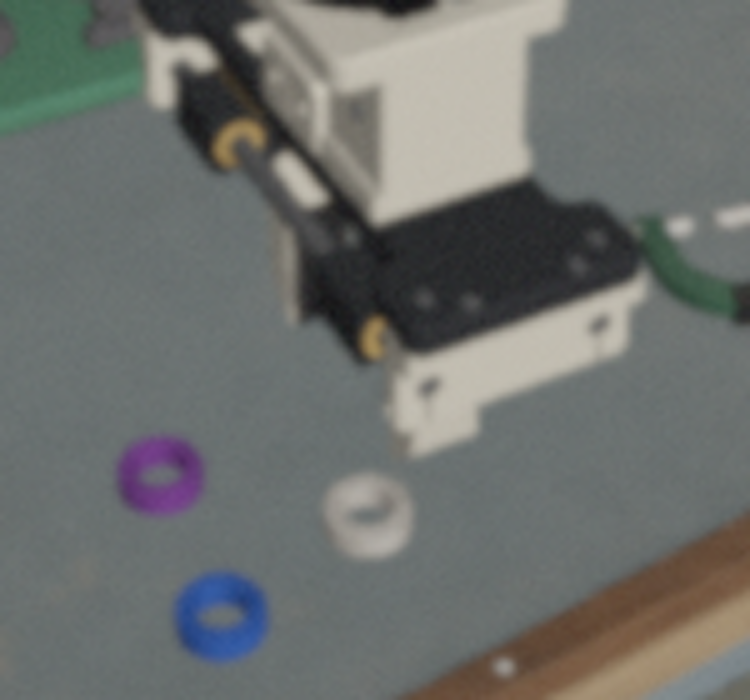

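The pictures show the open gripper beside/above the grey bearing (scene crop 368,515), with the purple and blue rings clear of the finger path. Descending.

>>> {"method": "step_arm", "body": {"moves": [[[0, -0.002, 0.02, 0], [0, 0, 0.01, 0], [0, 0, 0, 0], [0, 0, 0, 0]]]}}

```text
time: 3.9
tool_pos: [0.4767, -0.3964, 0.0334]
tool_rot: [-3.141, 0.0, 3.002]
contact_force: [0.3, 0.4, -0.0]
opening: 0.0643
```

```bash
python3 - <<'E'
from h import *
go([(.4753,-.3975,.003)])
s=robot.read_camera("scene"); crop(s,250,250,150,140,5,"pics/s2.png")
E
```

```text
t 3.9 pos [ 0.4767 -0.3964  0.0334] rot [-3.1415e+00  3.0000e-04  3.0018e+00] F [ 0.29  0.42 -0.04] open 0.0643
turn (tool z) 0.0002
to [ 0.4753 -0.3975  0.003 ] tool shift [ 0.0012 -0.0013  0.0304] rows>= 1
```

View pics/s2.png

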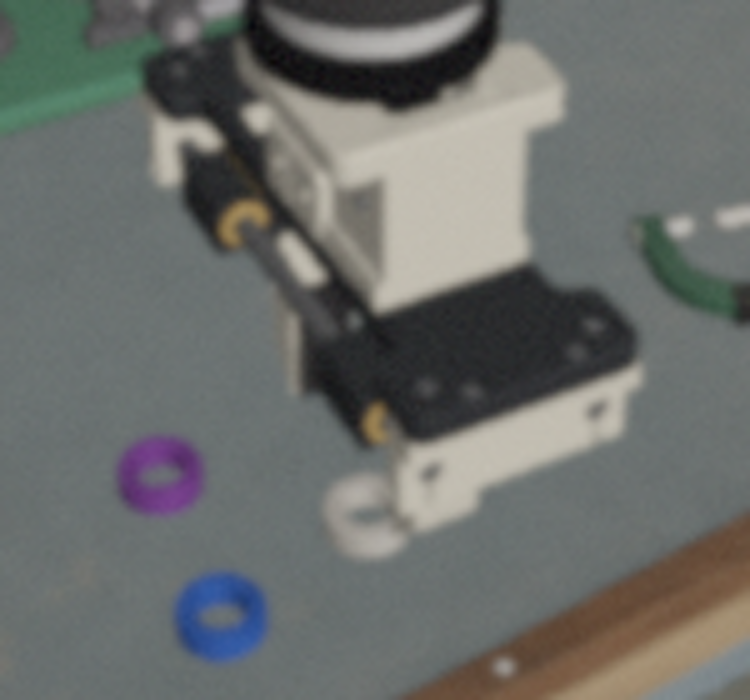

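>>> {"method": "step_arm", "body": {"moves": [[[0.0012, -0.001, 0.012, 0], [0, 0, 0.01, 0], [0, 0, 0.008, 0], [0, 0, 0, 0], [0, 0, 0, 0]]]}}

```text
time: 4.37
tool_pos: [0.4749, -0.3969, 0.0019]
tool_rot: [3.141, -0.001, 3.002]
contact_force: [-0.4, 0.0, 0.3]
opening: 0.0638
```

>>> {"method": "step_arm", "body": {"moves": [[[0, 0, 0, 0], [0, 0, 0, 0], [0, 0, 0, 0], [0, 0, 0, 0], [0, 0, 0, 0], [0, 0, 0, 0]]], "hand": 0, "force": 35}}

```text
time: 4.87
tool_pos: [0.4752, -0.3972, 0.0028]
tool_rot: [3.142, 0.0, 3.002]
contact_force: [-0.4, -0.1, 0.1]
opening: 0.0291
```

```bash
python3 - <<'E'
from h import *
go([(.4753,-.3975,.15)])
s=robot.read_camera("scene"); crop(s,250,250,150,140,5,"pics/s3.png")
E
```

```text
t 4.8667 pos [ 0.4752 -0.3972  0.0028] rot [3.1416e+00 2.0000e-04 3.0018e+00] F [-0.38 -0.12  0.08] open 0.0291
turn (tool z) 0.0002
to [ 0.4753 -0.3975  0.15  ] tool shift [-1.000e-04 -3.000e-04 -1.472e-01] rows>= 5
```

View pics/s3.png

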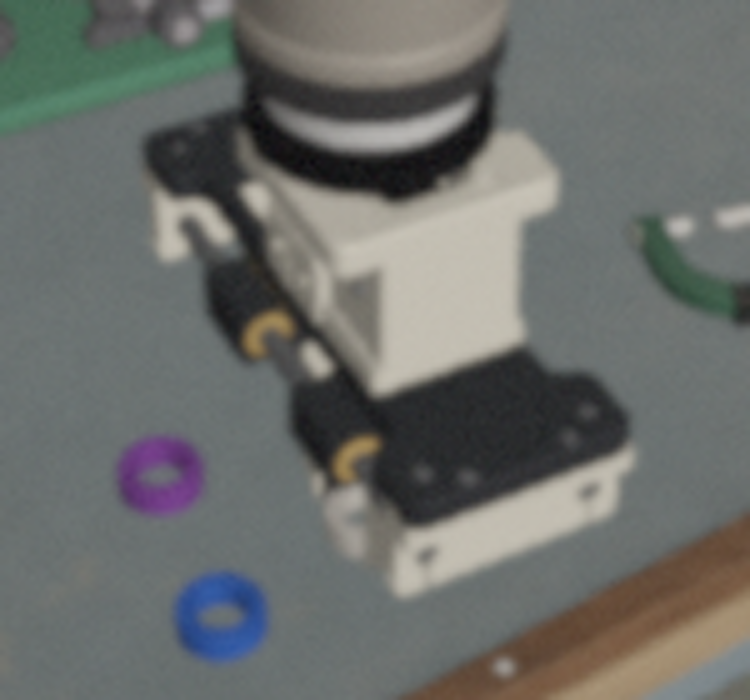

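Bearing held (opening 29.1 mm). Lift and carry to above the plug.

>>> {"method": "step_arm", "body": {"moves": [[[0, 0, -0.01, 0], [0, 0, -0.025, 0], [0, 0, -0.03, 0], [0, 0, -0.03, 0], [0, 0, -0.03, 0], [0, 0, -0.025, 0], [0, 0, 0, 0]]]}}

```text
time: 5.5
tool_pos: [0.4772, -0.3993, 0.1597]
tool_rot: [-3.135, 0.009, 3.002]
contact_force: [-0.2, -0.1, 0.3]
opening: 0.0266
```

```bash
python3 - <<'E'
from h import *
go([(.493,-.0962,.15)])
s=robot.read_camera("scene"); crop(s,230,150,150,140,5,"pics/s4.png")
E
```

```text
t 5.5 pos [ 0.4772 -0.3993  0.1597] rot [-3.1347  0.0086  3.002 ] F [-0.17 -0.12  0.32] open 0.0266
turn (tool z) 0.0004
to [ 0.493  -0.0962  0.15  ] tool shift [0.0266 0.3023 0.0097] rows>= 9
```

View pics/s4.png

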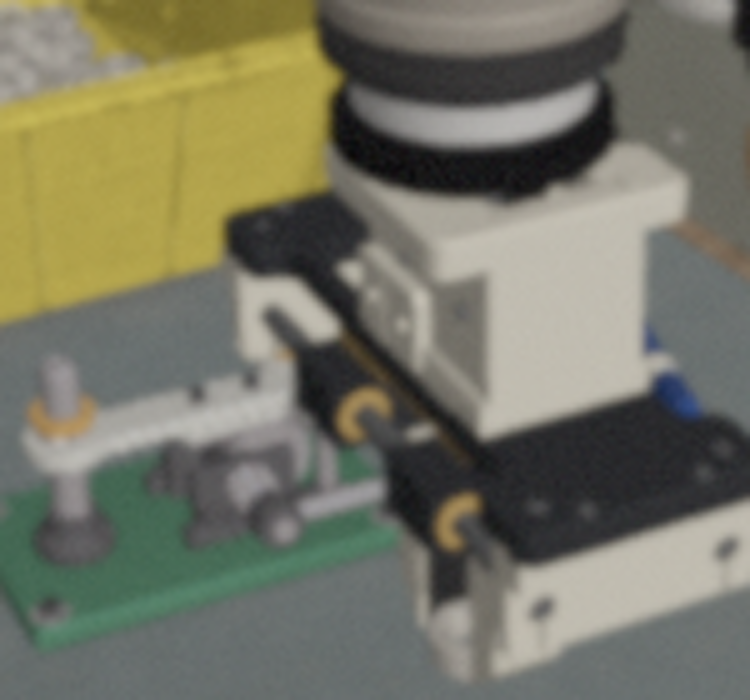

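>>> {"method": "step_arm", "body": {"moves": [[[0, 0, 0, 0], [0, 0, 0, 0]]]}}

```text
time: 5.72
tool_pos: [0.4746, -0.3966, 0.1517]
tool_rot: [3.14, -0.002, 3.002]
contact_force: [-0.5, -0.0, -1.2]
opening: 0.0266
```

```bash
python3 - <<'E'
from h import *
go([(.493,-.0962,.15)])
s=robot.read_camera("scene"); crop(s,295,240,60,55,12,"pics/s5.png")
E
```

```text
t 5.7167 pos [ 0.4746 -0.3966  0.1517] rot [ 3.1401e+00 -1.7000e-03  3.0018e+00] F [-0.54 -0.02 -1.18] open 0.0266
turn (tool z) 0.0002
to [ 0.493  -0.0962  0.15  ] tool shift [0.0237 0.3    0.0017] rows>= 9
```

View pics/s5.png

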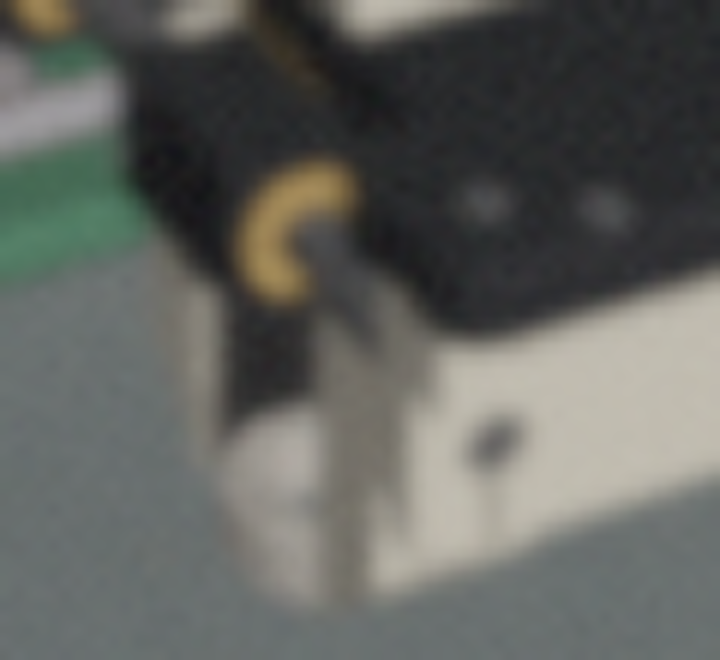

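```bash
python3 - <<'E'
from h import *
o=robot.observe(); s=robot.read_camera("scene"); s2=robot.read_camera("scene")
p=o["tool_pos"]; print(p,o["opening"])
im=((s["frame"].astype(float)+s2["frame"])/2)
x0,y0,w,h,k=285,230,75,65,10
c=cv2.resize(np.clip((im[y0:y0+h,x0:x0+w,::-1]-40)*1.5,0,255).astype(np.uint8),None,fx=k,fy=k,interpolation=cv2.INTER_CUBIC)
cc=c.copy()
a=np.linspace(0,2*np.pi,60)
for zz,r,col in ((-.0028,.0145,(0,0,255)),(.0067,.0145,(0,255,0)),(.0067,.0085,(255,255,0))):
    P=np.c_[p[0]+r*np.cos(a),p[1]+r*np.sin(a),np.full(60,p[2]+zz)]
    q=(proj(s,P)-[x0,y0]+.5)*k-.5
    cv2.polylines(cc,[q.astype(np.int32)],True,col,1)
cv2.imwrite("pics/s6.png",c);cv2.imwrite("pics/s6o.png",cc)
d=robot.read_camera("top"); crop(d,360,260,90,80,8,"pics/t6.png")
E
```

```text
[ 0.47455971 -0.39655729  0.15129681] 0.02644767960941777
```

View pics/s6.png

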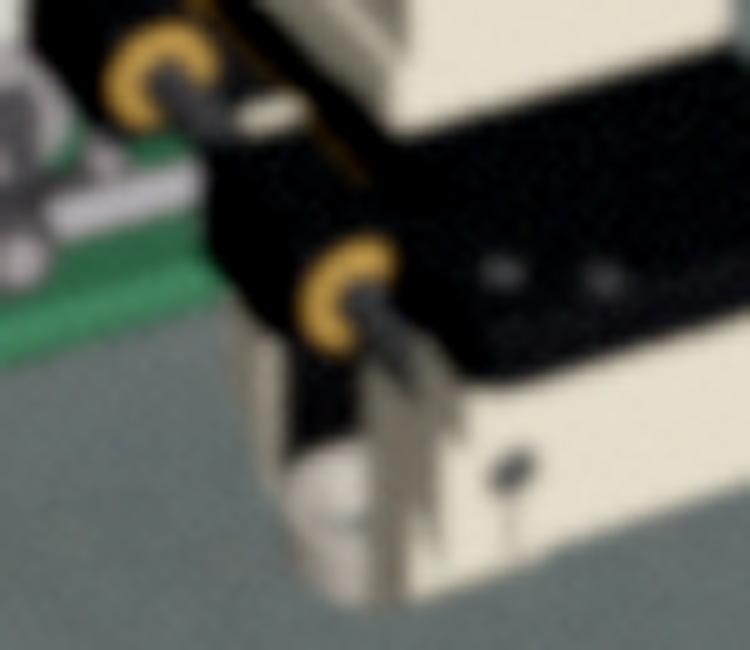

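View pics/s6o.png

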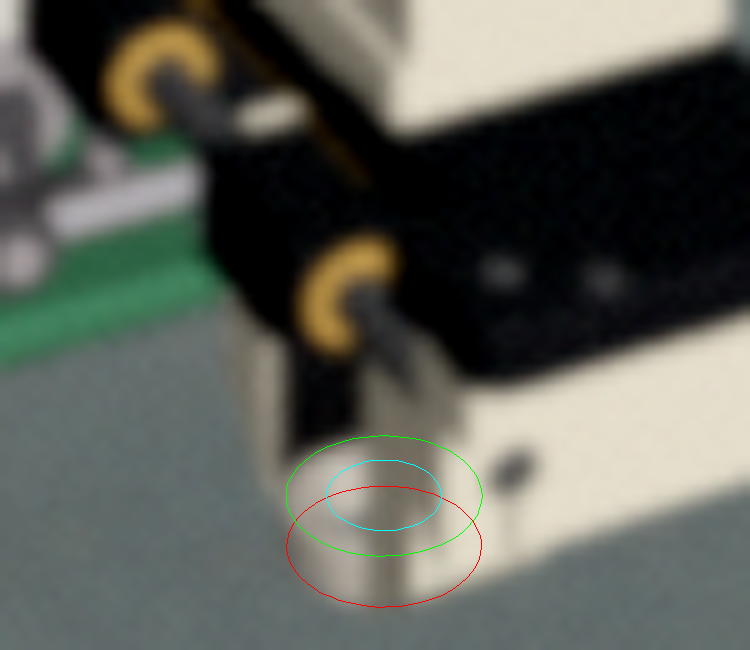

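View pics/t6.png

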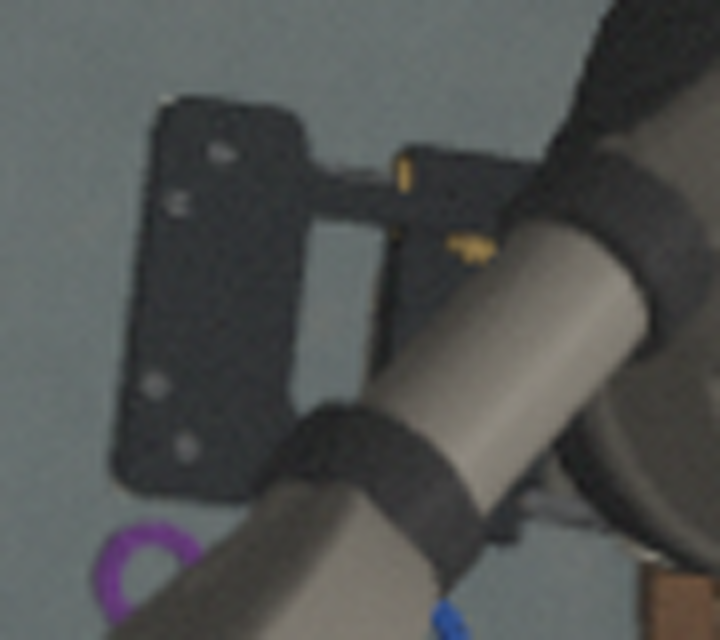

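The overlay shows the bearing level between the pads at the fingertips, underside about where expected (bottom edge at ~(380,605)); the smaller opening reading looks like finger compliance. Carrying on over the plug.

>>> {"method": "step_arm", "body": {"moves": [[[0.0012, 0.015, 0, 0], [0.0024, 0.03, 0, 0], [0.0028, 0.035, 0, 0], [0.0028, 0.035, 0, 0], [0.0028, 0.035, 0, 0], [0.0028, 0.035, 0, 0], [0.0028, 0.035, 0, 0], [0.0024, 0.03, 0, 0]]]}}

```text
time: 6.58
tool_pos: [0.4897, -0.1446, 0.1523]
tool_rot: [3.141, -0.001, 3.002]
contact_force: [1.0, -0.1, -0.6]
opening: 0.0267
```

>>> {"method": "step_arm", "body": {"moves": [[[0.002, 0.025, 0, 0], [0.0013, 0.015, 0, 0], [0.0008, 0.01, 0, 0], [0, 0, 0, 0], [0, 0, 0, 0], [0, 0, 0, 0]]]}}

```text
time: 7.08
tool_pos: [0.4932, -0.0977, 0.1526]
tool_rot: [-3.141, -0.0, 3.001]
contact_force: [0.6, -0.7, -1.2]
opening: 0.0268
```

```bash
cat > look.py <<'E'
import sys
from h import *
n=sys.argv[1]
o=robot.observe(); p=o["tool_pos"]; print("t",o["time"],"pos",p.round(4),"rot",o["tool_rot"].round(4),"F",o["contact_force"].round(2),"open",round(o["opening"],4))
for nm,(x0,y0,w,h) in (("scene",(210,175,80,60)),("top",(225,265,60,60))):
    s=robot.read_camera(nm); k=10
    c=cv2.resize(s["frame"][y0:y0+h,x0:x0+w,::-1],None,fx=k,fy=k,interpolation=cv2.INTER_CUBIC)
    a=np.linspace(0,2*np.pi,60)
    for zz,r,col in ((-.0028,.0145,(0,0,255)),(.0067,.0145,(0,255,0)),(.0067,.0085,(255,255,0))):
        P=np.c_[p[0]+r*np.cos(a),p[1]+r*np.sin(a),np.full(60,p[2]+zz)]
        q=(proj(s,P)-[x0,y0]+.5)*k-.5
        if len(sys.argv)>2: cv2.polylines(c,[q.astype(np.int32)],True,col,1)
    cv2.imwrite(f"pics/{nm}_{n}.png",c)
E
python3 look.py a; python3 -c "
from h import *
go([(.493,-.0962,.11)])"
```

```text
t 7.0833 pos [ 0.4932 -0.0977  0.1526] rot [-3.1413 -0.      3.0012] F [ 0.61 -0.74 -1.23] open 0.0268
t 7.1833 pos [ 0.4931 -0.0979  0.1526] rot [-3.1415e+00 -1.0000e-04  3.0004e+00] F [-0.88  0.3  -0.93] open 0.0262
turn (tool z) -0.0012
to [ 0.493  -0.0962  0.11  ] tool shift [0.0004 0.0016 0.0426] rows>= 2
```

View pics/scene_a.png

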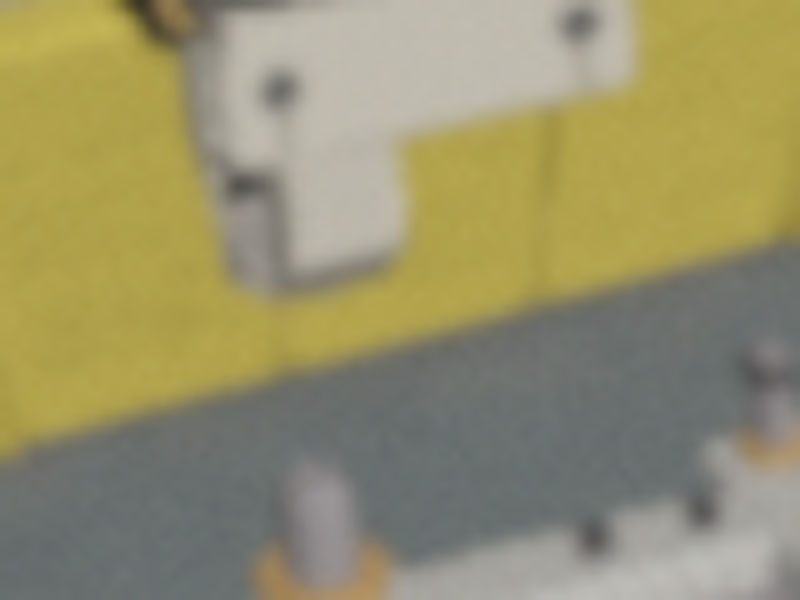

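View pics/top_a.png

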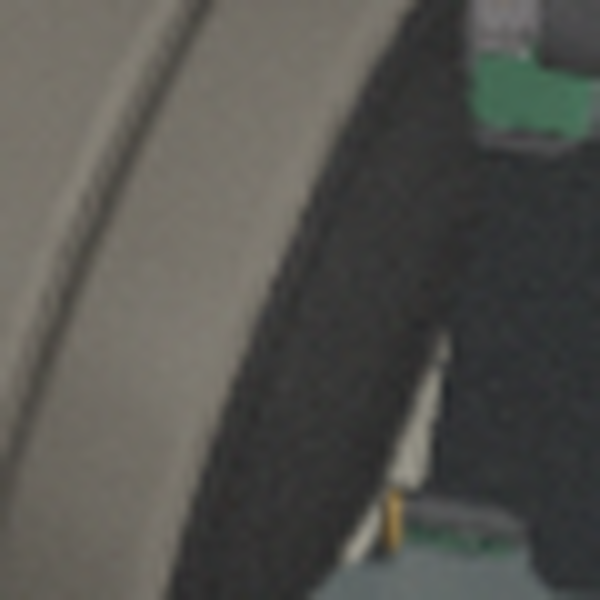

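```bash
python3 - <<'E'
from h import *
d=robot.read_camera("top"); s=robot.read_camera("scene")
print("exp plug scene", proj(s,[[.4929,-.0960,.1],[.4932,-.0963,.1]]), "exp plug top",proj(d,[[.4929,-.0960,.1],[.4932,-.0963,.1]]))
im=cv2.imread("pics/top0.png")
def ov(im,d,x0,y0,w,h,k,circs,name):
    c=cv2.resize(im[y0:y0+h,x0:x0+w],None,fx=k,fy=k,interpolation=cv2.INTER_CUBIC)
    a=np.linspace(0,2*np.pi,60)
    for X,r in circs:
        P=np.c_[X[0]+r*np.cos(a),X[1]+r*np.sin(a),np.full(60,X[2])]
        cv2.polylines(c,[((proj(d,P)-[x0,y0]+.5)*k-.5).round().astype(np.int32)],True,(255,255,0),1)
    return c
P=(.4929,-.096); B=(.4753,-.3975)
a=ov(im,d,232,280,36,36,16,[((*P,.1),.005),((*P,.078),.0135),((*P,.066),.0165)],"")
b=ov(im,d,390,292,36,36,16,[((*B,.0095),.0145),((*B,.0),.0145),((*B,.0095),.0085)],"")
cv2.imwrite("pics/ov1.png",np.hstack([a,b])[:, :800] if 0 else cv2.resize(np.hstack([a,b]),(800,400)))
im=cv2.imread("pics/scene0.png")
a=ov(im,s,225,212,36,36,16,[((*P,.1),.0065),((*P,.078),.0135),((*P,.066),.0165)],"")
b=ov(im,s,306,334,36,36,16,[((*B,.0095),.0145),((*B,.0),.0145),((*B,.0095),.0085)],"")
cv2.imwrite("pics/ov2.png",cv2.resize(np.hstack([a,b]),(800,400)))
E
```

```text
exp plug scene [[241.83284487 222.87444141]
 [242.04045071 222.89263672]] exp plug top [[248.36490748 297.13966419]
 [248.53686027 296.97336523]]
```

View pics/ov1.png

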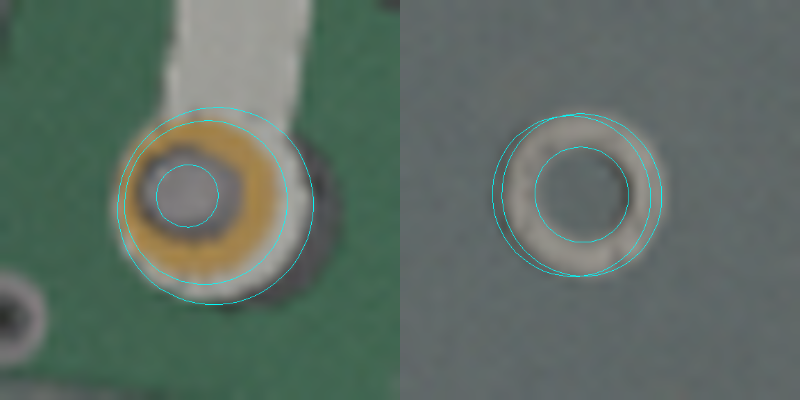

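View pics/ov2.png

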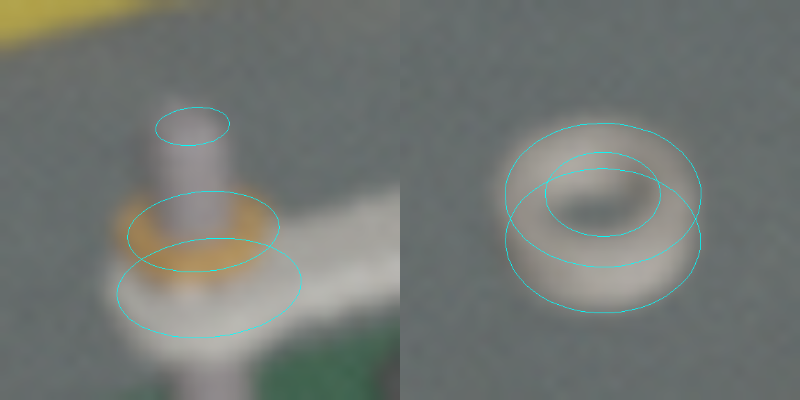

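```bash
python3 - <<'E'
from h import *
from scipy.optimize import least_squares
for n,box in(("top",(232,280,36,36)),("scene",(225,212,36,36))):
    d=robot.read_camera(n); im=cv2.imread(f"pics/{n}0.png"); x0,y0,w,h=box;k=16
    c=cv2.resize(im[y0:y0+h,x0:x0+w],None,fx=k,fy=k,interpolation=cv2.INTER_CUBIC).astype(int)
    m=((c[:,:,2]-c[:,:,0])>35).astype(np.uint8)
    if n=="scene": m[:150]=0
    cs,_=cv2.findContours(m,cv2.RETR_EXTERNAL,cv2.CHAIN_APPROX_NONE); ct=max(cs,key=cv2.contourArea)[:,0]
    print(n,cv2.boundingRect(ct),cv2.contourArea(ct))
    px=(ct+.5)/k-.5+[x0,y0]
    # world points at collar top plane; circle fit of fixed radius, robust
    W=np.array([onz(d,p,.078)[:2] for p in px])
    for r in (.0135,None):
        g=(lambda q:np.hypot(W[:,0]-q[0],W[:,1]-q[1])-(r or q[2]))
        R=least_squares(g,[.4933,-.0957,.0135],loss="soft_l1",f_scale=.0003)
        res=g(R.x); ang=np.degrees(np.arctan2(W[:,1]-R.x[1],W[:,0]-R.x[0]))
        print(r,R.x.round(5),[(a,round(1e3*res[(ang>a)&(ang<=a+45)].mean(),2)) for a in range(-180,180,45) if ((ang>a)&(ang<=a+45)).any()])
    cv2.imwrite(f"pics/m_{n}.png",m*255)
# known-size check: bearing in top0
d=robot.read_camera("top")
E
```

```text
top (171, 169, 231, 232) 42028.5
0.0135 [ 0.49371 -0.09469  0.0135 ] [(-180, np.float64(-0.21)), (-135, np.float64(-0.18)), (-90, np.float64(-0.15)), (-45, np.float64(-0.29)), (0, np.float64(-0.24)), (45, np.float64(-0.15)), (90, np.float64(-0.15)), (135, np.float64(-0.29))]
None [ 0.4937  -0.09468  0.01329] [(-180, np.float64(0.0)), (-135, np.float64(0.04)), (-90, np.float64(0.07)), (-45, np.float64(-0.07)), (0, np.float64(-0.03)), (45, np.float64(0.05)), (90, np.float64(0.05)), (135, np.float64(-0.09))]
scene (170, 279, 217, 134) 16521.5
0.0135 [ 0.48971 -0.09918  0.0135 ] [(-180, np.float64(-0.38)), (-135, np.float64(0.2)), (-90, np.float64(-0.23)), (-45, np.float64(-2.61)), (0, np.float64(-1.33)), (45, np.float64(-12.57)), (90, np.float64(-1.75)), (135, np.float64(-0.75))]
None [ 0.48959 -0.09952  0.01316] [(-180, np.float64(-0.25)), (-135, np.float64(0.18)), (-90, np.float64(-0.13)), (-45, np.float64(-0.34)), (0, np.float64(-1.4)), (45, np.float64(-11.87)), (90, np.float64(-1.04)), (135, np.float64(-0.48))]
```

Plug refined to about (0.4933, -0.0950). Line up and lower to just above the tip.

>>> {"method": "step_arm", "body": {"moves": [[[0, 0.003, 0, 0], [0, 0, 0.015, 0], [0, 0, 0.015, 0], [0, 0, 0.008, 0], [0, 0, 0.003, 0], [0, 0, 0, 0], [0, 0, 0, 0], [0, 0, 0, 0]]], "force": 40}}

```text
time: 8.1
tool_pos: [0.4941, -0.0939, 0.1124]
tool_rot: [-3.141, 0.001, 3.002]
contact_force: [-0.5, -0.1, -0.9]
opening: 0.0265
```

```bash
python3 look.py b; python3 -c "
from h import *
go([(.4933,-.0950,.104)])"
```

```text
t 8.1 pos [ 0.4941 -0.0939  0.1124] rot [-3.1414e+00  1.4000e-03  3.0018e+00] F [-0.49 -0.13 -0.87] open 0.0265
t 8.2 pos [ 0.494  -0.0939  0.1124] rot [-3.1414e+00  1.3000e-03  3.0018e+00] F [-0.23  0.23  0.1 ] open 0.0263
turn (tool z) 0.0002
to [ 0.4933 -0.095   0.104 ] tool shift [ 0.0005 -0.0012  0.0084] rows>= 1
```

View pics/scene_b.png

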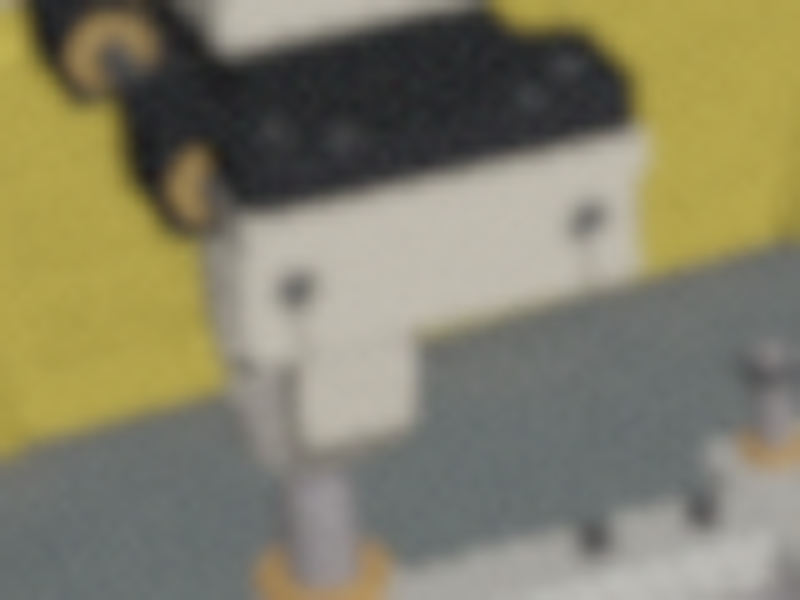

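The finger now hides the plug's tip at ~(325,465), in line; lowering slowly over the tip.

>>> {"method": "step_arm", "body": {"moves": [[[0, -0.001, 0.004, 0], [0, 0, 0.003, 0], [0, 0, 0.002, 0], [0, 0, 0.002, 0], [0, 0, 0.001, 0], [0, 0, 0, 0]]]}}

```text
time: 8.7
tool_pos: [0.4932, -0.0947, 0.0994]
tool_rot: [3.141, -0.001, 3.002]
contact_force: [0.5, 0.7, -0.1]
opening: 0.0264
```

```bash
python3 look.py c
```

```text
t 8.7 pos [ 0.4932 -0.0947  0.0994] rot [ 3.1414e+00 -6.0000e-04  3.0018e+00] F [ 0.52  0.69 -0.07] open 0.0264
```

View pics/scene_c.png

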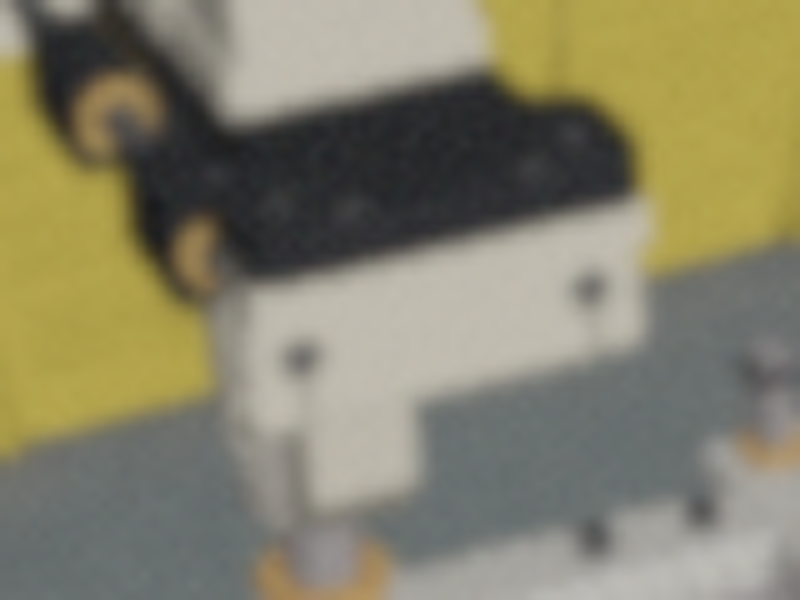

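>>> {"method": "step_arm", "body": {"moves": [[[0, 0, 0.002, 0], [0, 0, 0.002, 0], [0, 0, 0.001, 0], [0, 0, 0, 0]]]}}

```text
time: 9.13
tool_pos: [0.4932, -0.0941, 0.0943]
tool_rot: [3.14, -0.001, 3.002]
contact_force: [0.4, 4.5, -1.1]
opening: 0.0264
```

>>> {"method": "step_arm", "body": {"moves": [[[0, 0, 0.002, 0], [0, 0, 0.001, 0], [0, 0, 0.001, 0], [0, 0, 0, 0], [0, 0, 0, 0]]]}}

```text
time: 9.55
tool_pos: [0.4932, -0.094, 0.0906]
tool_rot: [3.14, -0.001, 3.002]
contact_force: [0.4, 5.7, 0.6]
opening: 0.0263
```

>>> {"method": "step_arm", "body": {"moves": [[[0, 0.001, 0, 0], [0, 0, 0.001, 0], [0, 0, 0.001, 0], [0, 0, 0, 0], [0, 0, 0, 0]]]}}

```text
time: 9.97
tool_pos: [0.4934, -0.0938, 0.0885]
tool_rot: [3.141, -0.001, 3.002]
contact_force: [-0.4, 2.6, -0.8]
opening: 0.0266
```

```bash
python3 look.py d
```

```text
t 9.9667 pos [ 0.4934 -0.0938  0.0885] rot [ 3.1414e+00 -5.0000e-04  3.0017e+00] F [-0.45  2.65 -0.84] open 0.0266
```

View pics/scene_d.png

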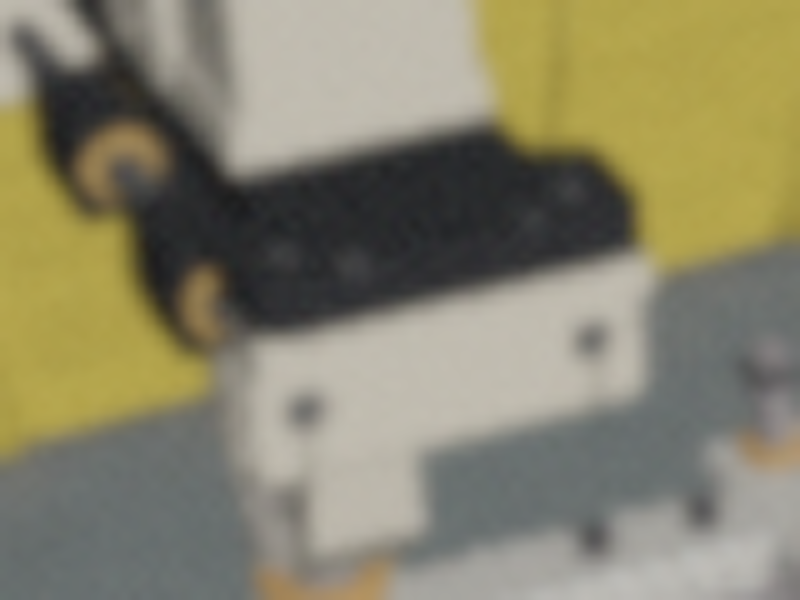

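>>> {"method": "step_arm", "body": {"moves": [[[0, 0.0006, 0.001, 0], [0, 0, 0.002, 0], [0, 0, 0.002, 0], [0, 0, 0.002, 0], [0, 0, 0, 0], [0, 0, 0, 0]]]}}

```text
time: 10.57
tool_pos: [0.4937, -0.0934, 0.0816]
tool_rot: [-3.141, 0.0, 3.002]
contact_force: [0.0, 0.5, -0.2]
opening: 0.0263
```

>>> {"method": "step_arm", "body": {"moves": [[[0, 0, 0.001, 0], [0, 0, 0.001, 0], [0, 0, 0, 0], [0, 0, 0, 0]]]}}

```text
time: 10.9
tool_pos: [0.4938, -0.0933, 0.08]
tool_rot: [-3.141, 0.001, 3.002]
contact_force: [-1.1, 0.2, 4.4]
opening: 0.0265
```

>>> {"method": "step_arm", "body": {"moves": [[[0, 0, 0.001, 0], [0, 0, 0.001, 0], [0, 0, 0, 0], [0, 0, 0, 0]]]}}

```text
time: 11.23
tool_pos: [0.4938, -0.0933, 0.078]
tool_rot: [-3.141, 0.001, 3.002]
contact_force: [-1.2, 0.7, 5.2]
opening: 0.0264
```

>>> {"method": "step_arm", "body": {"moves": [[[0, 0, 0.001, 0], [0, 0, 0.0005, 0], [0, 0, 0, 0], [0, 0, 0, 0]]]}}

```text
time: 11.57
tool_pos: [0.4939, -0.0933, 0.0767]
tool_rot: [-3.141, 0.001, 3.002]
contact_force: [-1.8, 0.8, 7.1]
opening: 0.0264
```

>>> {"method": "step_arm", "body": {"moves": [[[0, 0, 0.0007, 0], [0, 0, 0, 0], [0, 0, 0, 0]]]}}

```text
time: 11.82
tool_pos: [0.4939, -0.0933, 0.0763]
tool_rot: [-3.141, 0.001, 3.002]
contact_force: [-2.9, 0.4, 10.8]
opening: 0.0265
```

>>> {"method": "step_arm", "body": {"moves": [[[0, 0, 0.0005, 0], [0, 0, 0, 0], [0, 0, 0, 0], [0, 0, 0, 0], [0, 0, 0, 0]]]}}

```text
time: 12.23
tool_pos: [0.4939, -0.0933, 0.0762]
tool_rot: [-3.141, 0.001, 3.002]
contact_force: [-3.0, 0.6, 12.3]
opening: 0.0266
```

```bash
python3 look.py e
```

```text
t 12.2333 pos [ 0.4939 -0.0933  0.0762] rot [-3.1412e+00  1.3000e-03  3.0020e+00] F [-3.04  0.59 12.28] open 0.0266
```

View pics/scene_e.png

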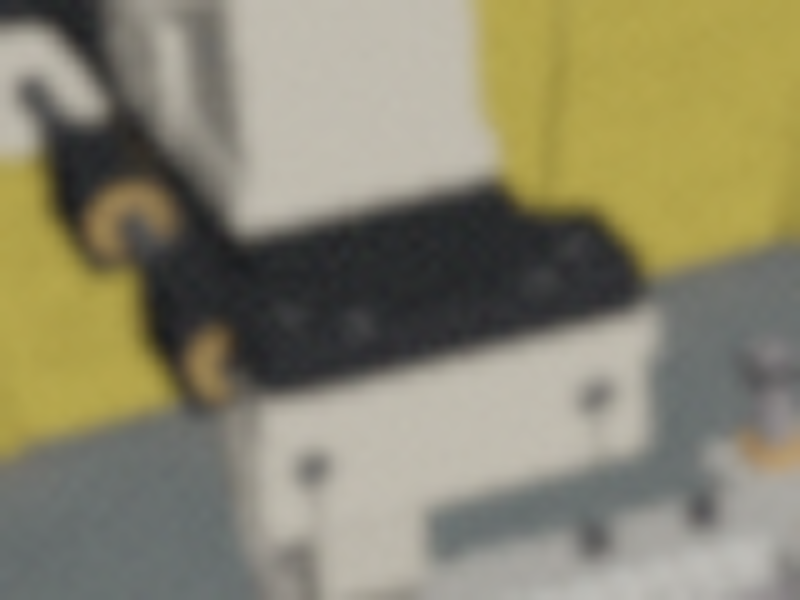

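Stop reached: 0.5 mm commanded gave 0.1 mm travel and 12 N (spring full depth is 8 N). I ease back up with the bearing still held so the spring does not fling it, then let go.

>>> {"method": "step_arm", "body": {"moves": [[[0, 0, -0.001, 0], [0, 0, -0.001, 0], [0, 0, -0.001, 0], [0, 0, -0.001, 0], [0, 0, 0, 0], [0, 0, 0, 0]]]}}

```text
time: 12.83
tool_pos: [0.4938, -0.0933, 0.0792]
tool_rot: [-3.141, 0.001, 3.002]
contact_force: [-1.2, 0.2, 4.8]
opening: 0.0261
```

>>> {"method": "step_arm", "body": {"moves": [[[0, 0, -0.001, 0], [0, 0, 0, 0], [0, 0, 0, 0]]]}}

```text
time: 13.08
tool_pos: [0.4938, -0.0933, 0.08]
tool_rot: [-3.142, 0.0, 3.002]
contact_force: [0.3, -0.9, 4.2]
opening: 0.0264
```

>>> {"method": "step_arm", "body": {"moves": [[[0, 0, -0.0006, 0], [0, 0, 0, 0], [0, 0, 0, 0]]]}}

```text
time: 13.33
tool_pos: [0.4938, -0.0933, 0.0805]
tool_rot: [3.142, 0.0, 3.002]
contact_force: [1.0, -1.6, 3.5]
opening: 0.0263
```

>>> {"method": "step_arm", "body": {"moves": [[[0, 0, 0, 0], [0, 0, 0, 0], [0, 0, 0, 0], [0, 0, 0, 0], [0, 0, 0, 0]]], "hand": 0.6}}

```text
time: 13.75
tool_pos: [0.4934, -0.093, 0.0804]
tool_rot: [3.141, -0.001, 3.002]
contact_force: [0.2, -0.3, 0.3]
opening: 0.0536
```

```bash
python3 look.py f
```

```text
t 13.75 pos [ 0.4934 -0.093   0.0804] rot [ 3.1413e+00 -7.0000e-04  3.0018e+00] F [ 0.19 -0.26  0.3 ] open 0.0536
```

View pics/scene_f.png

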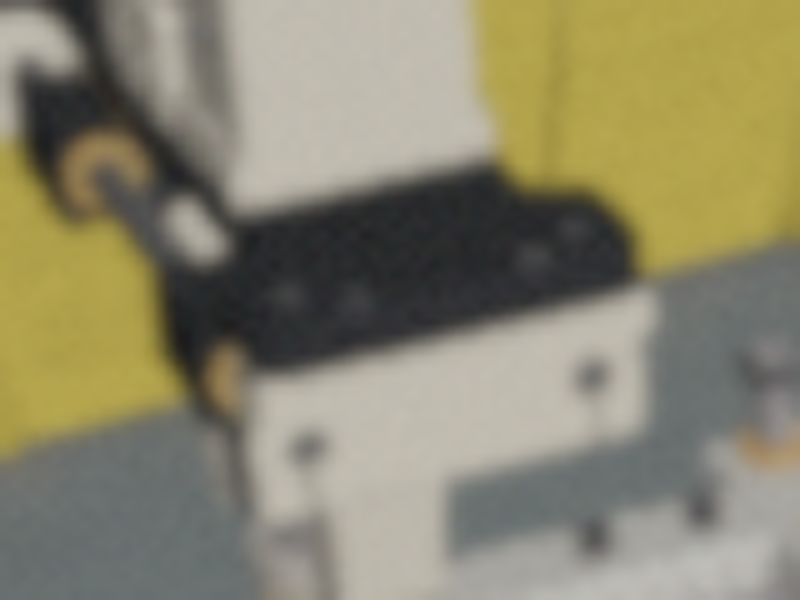

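>>> {"method": "step_arm", "body": {"moves": [[[0, 0, -0.002, 0], [0, 0, -0.005, 0], [0, 0, -0.015, 0], [0, 0, -0.025, 0], [0, 0, -0.03, 0], [0, 0, -0.02, 0], [0, 0, 0, 0]]]}}

```text
time: 14.43
tool_pos: [0.4959, -0.0939, 0.1824]
tool_rot: [-3.14, 0.009, 3.002]
contact_force: [1.1, 0.4, -0.4]
opening: 0.055
```

```bash
python3 look.py g; python3 -c "
from h import *
go([(.66,-.168,.17),(.66,-.168,.07),(.66,-.168,.0145)])"
```

```text
t 14.4333 pos [ 0.4959 -0.0939  0.1824] rot [-3.14    0.0085  3.0019] F [ 1.12  0.42 -0.36] open 0.055
t 14.5333 pos [ 0.4939 -0.0933  0.1784] rot [-3.1413e+00  1.9000e-03  3.0018e+00] F [-0.62 -0.52  0.04] open 0.0549
turn (tool z) 0.0002
to [ 0.66  -0.168  0.17 ] tool shift [-0.1749 -0.0508  0.0084] rows>= 6
to [ 0.66  -0.168  0.07 ] tool shift [-0.  -0.   0.1] rows>= 3
to [ 0.66   -0.168   0.0145] tool shift [-0.     -0.      0.0555] rows>= 2
```

View pics/scene_g.png

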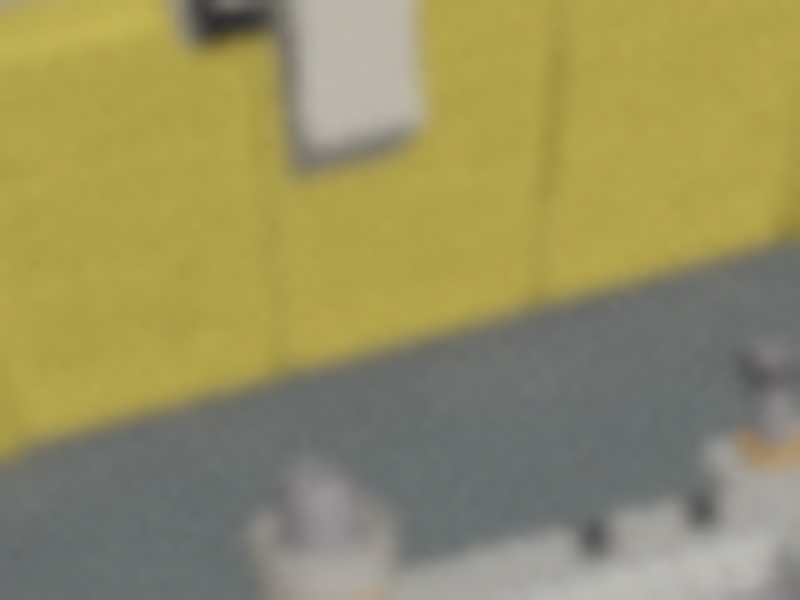

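The picture shows the bearing seated on the collar round the plug (320,540), plug tip standing out at (315,465). Now to the lever grip.

>>> {"method": "step_arm", "body": {"moves": [[[-0.015, -0.004, 0, 0], [-0.03, -0.0085, 0, 0], [-0.035, -0.01, 0, 0], [-0.035, -0.01, 0, 0], [-0.03, -0.0085, 0, 0], [-0.02, -0.005, 0, 0], [-0.009, -0.0025, 0, 0], [0, 0, 0, 0]]]}}

```text
time: 15.2
tool_pos: [0.6597, -0.1661, 0.1745]
tool_rot: [3.141, -0.003, 3.001]
contact_force: [0.0, -0.2, -0.2]
opening: 0.0552
```

>>> {"method": "step_arm", "body": {"moves": [[[0, 0, 0.02, 0], [0, 0, 0.03, 0], [0, 0, 0.03, 0], [0, 0, 0.02, 0], [0, 0, 0, 0], [0, 0, 0, 0]]]}}

```text
time: 15.7
tool_pos: [0.6577, -0.1648, 0.0762]
tool_rot: [3.141, -0.004, 3.002]
contact_force: [0.7, -0.7, -0.6]
opening: 0.0553
```

```bash
cat > look2.py <<'E'
import sys
from h import *
n=sys.argv[1]
o=robot.observe(); p=o["tool_pos"]
s=robot.read_camera("scene"); crop(s,230,170,130,100,6,f"pics/scene_{n}.png")
d=robot.read_camera("top"); crop(d,230,180,110,130,5,f"pics/top_{n}.png")
go([(.6605,-.1655,.0145)])
E
python3 look2.py h
```

```text
t 15.8 pos [ 0.6597 -0.1656  0.0792] rot [-3.1412e+00  2.1000e-03  3.0020e+00] F [0.94 0.21 0.03] open 0.0551
turn (tool z) 0.0004
to [ 0.6605 -0.1655  0.0145] tool shift [-0.0008  0.0002  0.0647] rows>= 2
```

View pics/scene_h.png

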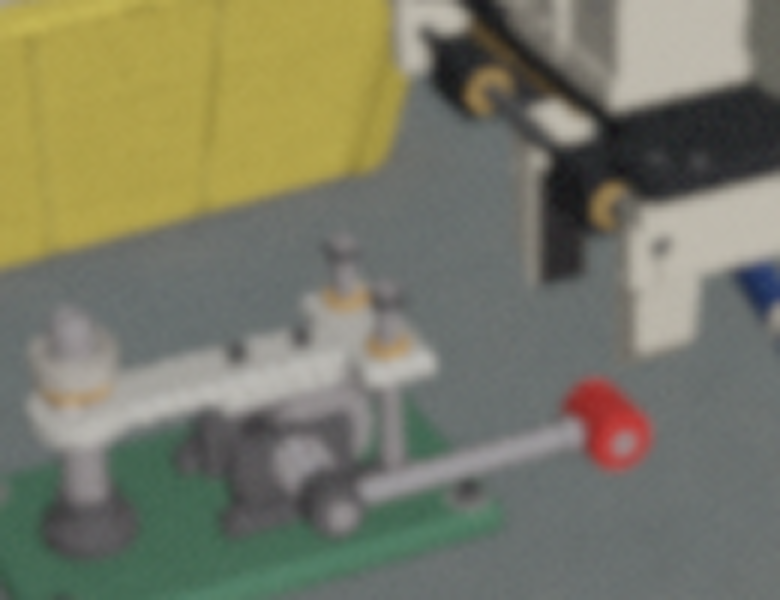

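View pics/top_h.png

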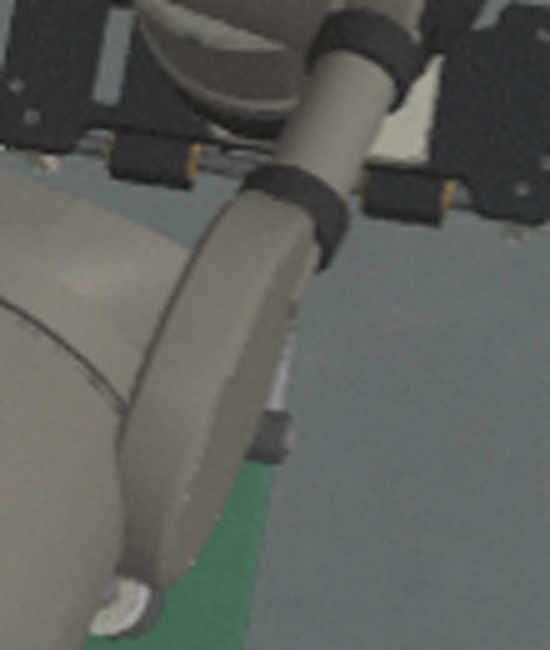

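The open jaws straddle the red grip (scene crop 605,425) from above; bearing sits on the collar (75,365). Descend.

>>> {"method": "step_arm", "body": {"moves": [[[-0.0008, 0, 0.02, 0], [0, 0, 0.02, 0], [0, 0, 0.015, 0], [0, 0, 0.009, 0], [0, 0, 0, 0], [0, 0, 0, 0], [0, 0, 0, 0]]]}}

```text
time: 16.38
tool_pos: [0.661, -0.166, 0.0155]
tool_rot: [-3.141, 0.003, 3.002]
contact_force: [0.7, -0.4, 0.9]
opening: 0.0553
```

```bash
python3 look2.py i
```

```text
t 16.4833 pos [ 0.6609 -0.1659  0.0153] rot [-3.1411e+00  2.7000e-03  3.0018e+00] F [-0.08  0.18  0.45] open 0.0552
turn (tool z) 0.0002
to [ 0.6605 -0.1655  0.0145] tool shift [0.0004 0.0004 0.0008] rows>= 1
```

View pics/scene_i.png

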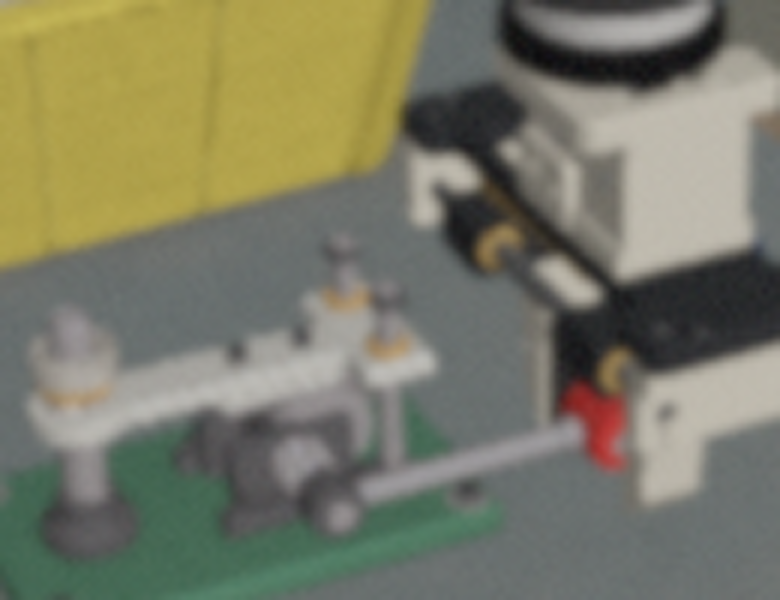

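Grip lies between the jaws at (595,425). Close.

>>> {"method": "step_arm", "body": {"moves": [[[0, 0, 0, 0], [0, 0, 0, 0], [0, 0, 0, 0], [0, 0, 0, 0], [0, 0, 0, 0], [0, 0, 0, 0]]], "hand": 0, "force": 30}}

```text
time: 16.98
tool_pos: [0.66, -0.1655, 0.0136]
tool_rot: [3.141, 0.0, 3.002]
contact_force: [-0.0, 0.7, 0.5]
opening: 0.0278
```

>>> {"method": "step_arm", "body": {"moves": [[[0.0005, 0, -0.0105, 0], [0.0016, 0, -0.0104, 0], [0.0026, 0, -0.0102, 0], [0, 0, 0, 0], [0, 0, 0, 0]]]}}

```text
time: 17.4
tool_pos: [0.6552, -0.1648, 0.0455]
tool_rot: [3.142, 0.001, 3.002]
contact_force: [0.7, 0.8, -1.2]
opening: 0.0276
```

>>> {"method": "step_arm", "body": {"moves": [[[0.0036, 0, -0.0099, 0], [0.0046, 0, -0.0094, 0], [0.0055, 0, -0.009, 0], [0, 0, 0, 0], [0, 0, 0, 0]]]}}

```text
time: 17.82
tool_pos: [0.6414, -0.1628, 0.0736]
tool_rot: [3.141, 0.0, 3.002]
contact_force: [0.6, 1.3, -1.0]
opening: 0.0278
```

```bash
python3 look2.py j
```

```text
t 17.9167 pos [ 0.6419 -0.1629  0.0731] rot [3.1414e+00 5.0000e-04 3.0018e+00] F [ 1.11  1.44 -0.8 ] open 0.0279
turn (tool z) 0.0002
to [ 0.6605 -0.1655  0.0145] tool shift [-0.0188  0.      0.0586] rows>= 2
```

View pics/scene_j.png

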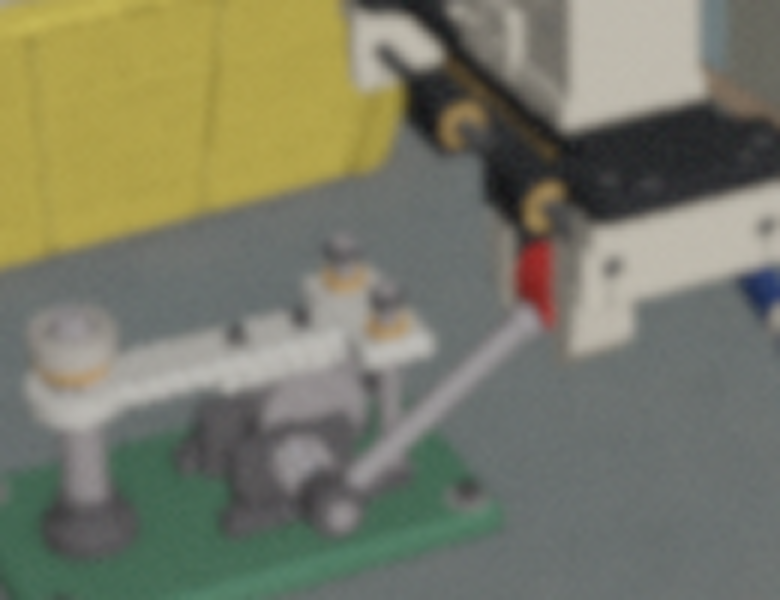

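The lever follows (grip at (535,285)), the yoke and bearing rise (75,340), side forces about 1 N. Continue the arc.

>>> {"method": "step_arm", "body": {"moves": [[[0.0063, 0, -0.0083, 0], [0.0072, 0, -0.0077, 0], [0.0079, 0, -0.0069, 0], [0.0085, 0, -0.0061, 0], [0, 0, 0, 0], [0, 0, 0, 0]]]}}

```text
time: 18.42
tool_pos: [0.6116, -0.1586, 0.1025]
tool_rot: [3.141, -0.0, 3.002]
contact_force: [1.9, 3.2, 0.1]
opening: 0.0278
```

>>> {"method": "step_arm", "body": {"moves": [[[0.0091, 0, -0.0052, 0], [0.0096, 0, -0.0043, 0], [0.01, 0, -0.0033, 0], [0, 0, 0, 0], [0, 0, 0, 0]]]}}

```text
time: 18.83
tool_pos: [0.5838, -0.1546, 0.115]
tool_rot: [3.141, 0.0, 3.002]
contact_force: [2.4, 4.6, 1.1]
opening: 0.0278
```

>>> {"method": "step_arm", "body": {"moves": [[[0.0102, 0, -0.0023, 0], [0.0104, 0, -0.0013, 0], [0.007, 0, -0.0003, 0], [0, 0, 0, 0], [0, 0, 0, 0], [0, 0, 0, 0]]]}}

```text
time: 19.33
tool_pos: [0.5571, -0.1508, 0.1187]
tool_rot: [3.141, 0.0, 3.002]
contact_force: [1.3, 5.4, 3.1]
opening: 0.028
```

```bash
python3 look2.py k
```

```text
t 19.4333 pos [ 0.5572 -0.1508  0.1187] rot [3.1410e+00 4.0000e-04 3.0018e+00] F [1.22 4.81 2.83] open 0.0278
turn (tool z) 0.0003
to [ 0.6605 -0.1655  0.0145] tool shift [-1.043e-01 -1.000e-04  1.042e-01] rows>= 5
```

View pics/scene_k.png

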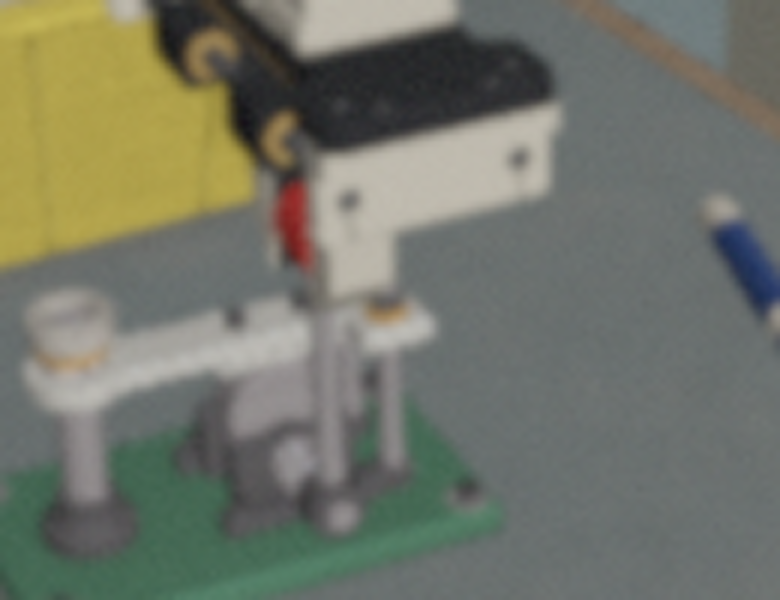

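>>> {"method": "step_arm", "body": {"moves": [[[0, 0, 0, 0], [0, 0, 0, 0], [0, 0, 0, 0], [0, 0, 0, 0], [0, 0, 0, 0]]]}}

```text
time: 19.85
tool_pos: [0.5573, -0.1508, 0.1187]
tool_rot: [3.141, 0.0, 3.002]
contact_force: [1.2, 5.6, 3.1]
opening: 0.028
```

```bash
python3 - <<'E'
from h import *
go([(.6605,-.1655,.0145)]); o=robot.observe(); print(np.abs(o["qvel"]).max())
s=robot.read_camera("scene"); P=np.array([.4938,-.0938]); 
x0,y0,w,h,k=225,205,36,36,16
a=np.linspace(0,2*np.pi,60)
c=cv2.resize(s["frame"][y0:y0+h,x0:x0+w,::-1],None,fx=k,fy=k,interpolation=cv2.INTER_CUBIC)
cc=c.copy()
for r,z in((.0145,.1015),(.0145,.092),(.0065,.1)):
    q=np.c_[P[0]+r*np.cos(a),P[1]+r*np.sin(a),np.full(60,z)]
    cv2.polylines(cc,[((proj(s,q)-[x0,y0]+.5)*k-.5).round().astype(np.int32)],True,(255,255,0),1)
cv2.imwrite("pics/fin.png",cv2.resize(np.hstack([c,cc]),(800,400)))
crop(s,255,195,60,70,8,"pics/fin2.png")
d=robot.read_camera("top"); cv2.imwrite("pics/fin3.png",d["frame"][:,:,::-1])
E
```

```text
t 19.85 pos [ 0.5573 -0.1508  0.1187] rot [3.1410e+00 5.0000e-04 3.0019e+00] F [1.24 5.55 3.08] open 0.028
turn (tool z) 0.0003
to [ 0.6605 -0.1655  0.0145] tool shift [-1.043e-01 -1.000e-04  1.042e-01] rows>= 5
0.0008592266241138023
```

View pics/fin.png

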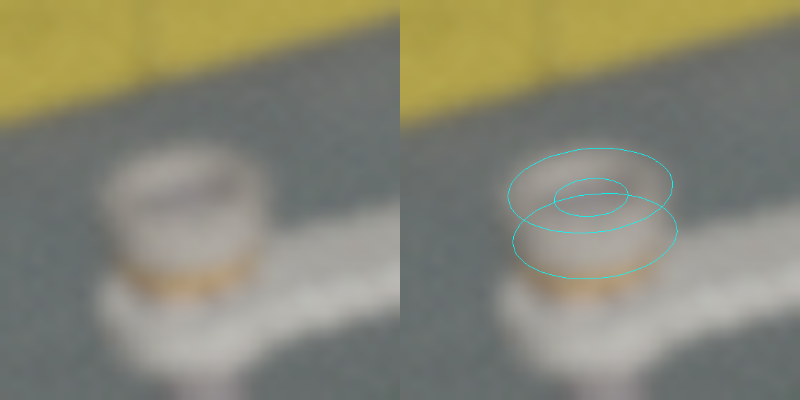

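View pics/fin2.png

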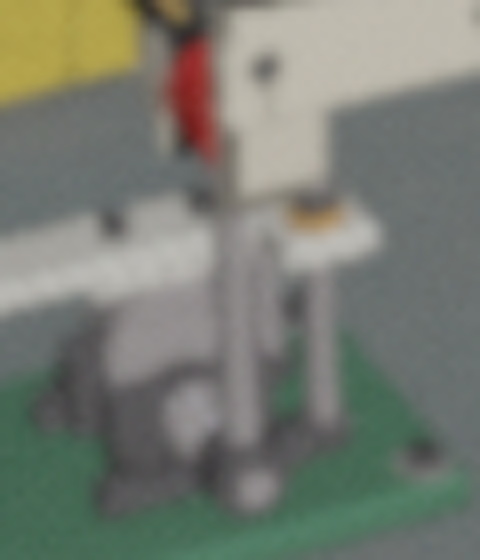

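View pics/fin3.png

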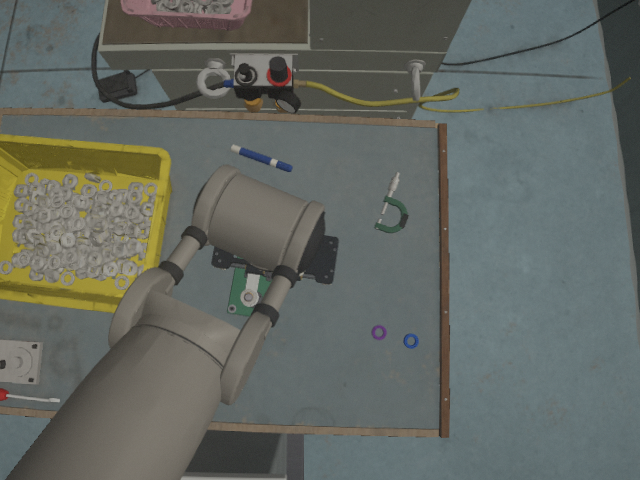

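The bearing sits level on the raised collar, the lever is upright and still in the gripper, and the micrometer and marker are where they were. Handing in.

```bash
python3 - <<'E'
from h import *
print(robot.hand_in()); print(robot.observe()["tool_pos"],robot.observe()["contact_force"])
E
```

```text
the job is handed in; nothing more can be done
None
the job is handed in; nothing more can be done
```

I pressed the grey bearing over the plug, let it go on the free collar, and handed in at about 20 s with the lever held upright at its highest lift. The hand-in gives no verdict.

- **Pressing down:** The collar seems to have reached its stop. Force rose to 12 N and the last 0.5 mm commanded gave only 0.1 mm of travel. I then eased up with the bearing still held, so the spring would not fling it, and released it.
- **Lever:** I swung it by the red grip along the arc to about 1.55 rad, worked out from the tool's travel. It was upright in the picture.
- **Last checks:**
  - The bearing was level on the raised collar with the arm clear of it.
  - The grip was held (opening 28 mm) and the joints were still.
  - The micrometer, the marker and the coloured rings were where they started.
- **What disagreed:**
  - My camera fit of the plug was about 1 mm off in x and 2.5 mm in y. I corrected it by a finer look at the collar and then by feel, and lateral force never passed about 6 N.
  - The opening read 26.5 mm on the 29 mm bearing. I took that as the fingers flexing, because the pictures showed it held level.
  - A side force of about 5 N along the jaws remained on the lever at the end.

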